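# Lock the end panel of a spice shelf with its cam

## Task

The small oak spice shelf on the worktop still has its end panel standing off by a gap. Turn its orange cam lock clockwise until the wing lies in line with the stud and the panel is drawn tight against the board. Leave the grey cam of the white shelf, which is already locked, as it is.

Things in the scene. Friction and masses are not known exactly. Their poses are not given: they have to be found in the camera images.
- oak_wing (a point): Centre of the oak cam's orange wing: an upright bar 64 x 14 x 36 mm, 44 to 80 mm above the worktop, on the cam's vertical turning axis; all else on the board is below 44 mm. Its y runs along the wing, z up. At first 1.2 to 1.4 rad anticlockwise (from above) of the shelf's y, when locked in line with it; a stop lies 0.2 rad further. Turns with under 0.3 N m and stays where left.
- oak_shelf: Oak board, fixed, flat on the worktop: 225 long (y), 130 wide, 18 mm thick. Origin on the worktop straight below the cam's axis; y points along the stud from the cam to the end panel, z up. Its ends are at y = +85 and -140 mm. A dark steel cam disc 78 mm across lies on it under the wing; a stud guide block stands at y = 44 to 64 mm, up to 42 mm above the worktop.
- panel_foot (a point): Loose oak end panel, 130 wide, 18 thick, 100 mm high, about 0.4 kg, upright on the worktop beyond the board's end; its 6 mm stud with a 10 mm head reaches into the cam's curved slot. Point: middle of its inner face, 9 mm above the worktop. Its y in the shelf's frame less 85 mm is the gap: 8 to 9 mm at first, about 0 when tight.
- white_cam (a joint): Turn of the grey cam on the other, white shelf (same make and size, already tight), rad, growing clockwise; about 1.4 now, with its wing in line with its stud. To be left alone.
Things that resemble listed ones, but are neither listed nor needed, are in the scene too. What is shaped like the part that bears panel_foot but green is not meant.

How it is judged:
At the end, for the whole second after the job is handed in: The oak panel stands upright (within 0.1 rad) with its inner face within 3 mm of the board's end, and the orange wing is in line with the stud to within 0.3 rad (y of panel_foot in the frame of oak_shelf between 0.08 and 0.088 m and angle between the y axis of oak_wing and the y axis of oak_shelf, either way round below 0.3 rad and angle between panel_foot's own z axis and vertical below 0.1 rad); the robot touches nothing.
It fails at once if the grey cam of the white shelf is turned by more than about 0.2 rad (value of joint white_cam below 1.15 rad or value of joint white_cam above 1.58 rad).
It also fails if it takes over 34 s, if anything falls off the work surface, if the arm or the gripper's body presses on something with over 40 N, if the wrist force passes 120 N, or if a joint passes its speed limit or range.

## Robot

A 7-joint arm with a two-finger parallel gripper is mounted at the origin on the work surface. World frame = base frame: x ahead of the robot, y to its left, z up, the work surface at z = 0. Lengths are in m, angles in rad, forces in N, time in s.
With the tool pointing down it reaches from about 0.425 to 0.825 m from the base axis. Payload 3.6 kg.
Tool frame: the origin (TCP) lies on the centre line of the jaws, within the pads' length; the fingertips stand 22 mm ahead of it and the grasp point (between the pads) lies 3 mm ahead of it (r.tip_extent is the distance from the TCP to the fingertips, in m); z points along the fingers, y is the direction in which the jaws open and shut (so a half turn about z gives the same grasp; the last joint's range is limited). The gripper opens to 85 mm and grips with 20 to 120 N. Pads are 22 mm wide; open, the fingers measure 114 mm over their backs; the gripper's body (76 mm by 85 mm) begins 54 mm behind the grasp point. The pads swing forward as they close: fully open they stand 13 mm farther back than shut.
Start: joints at [-1.282, 0.615, -0.013, 1.423, 0.008, 1.103, -0.04], TCP at [0.201, 0.618, 0.253] pointing down, gripper open.
Joint ranges: [-3.12, 3.12], [-0.3, 2.06], [-1.34, 1.32], [0.26, 2.42], [-1.36, 4.5], [0.01, 1.98], [-2.84, 2.84]. Speed limits (rad/s): [2.79, 2.79, 3.14, 3.14, 3.14, 3.14, 3.14].

## Interface

Orientations are given as a unit quaternion [x, y, z, w].
In Python, from station import r, imaging gives the robot as it stands.
- The arm moves only by the tool move_arm, never from a script. Its argument "commands" is a list of rows, each a list of 3 entries, a list of its own where there are three numbers: the turn, a rotation vector about the world's x, y, z in rad, then the shift along the world's x, y, z in cm, then the closure, from 0 (fully open) to 1 (shut). In form: [[[wx, wy, wz], [x, y, z], claw], ...]. A call has 1 to 20 rows; each row shifts and turns the pose as measured when the row begins; what a row does not reach is not made up. A row lasts 1/12 s, in which the tool goes at most 41.7 mm and 7.16 degrees, less where a joint would pass 70% of its speed; a pose out of reach is approached as far as the arm can. A call is refused whole if a number of a shift passes 4.17 or a number of a turn 0.125, either way. A call with a gripper value outside its range is refused whole. The fingers move at their own pace and stop on an object; the grip force is fixed at half the most. Time passes only in rows, so rows that do not move let the fingers close. It gives the time, the measured TCP pose, the force and the opening at its end, in the units of the state.
- r.get_obs(): the state, without advancing time (a new reading comes with each control period).
- imaging.snapshot(name): name is "side" or "top" or "wrist"; returns a dict with "color" (400x640x3 uint8, red, green, blue), "fx", "fy", "cx", "cy" (pixels), "world_to_cam" (4x4, takes a point from world to camera coordinates). Camera axes: x right, y down, z forward; pixel columns grow to the right and rows downward; lengths in m; the calibration is good to about 2 mm. A picture is of the moment at which its call begins. There is no depth.
- r.hand_in(): hands the job in, once; it reports no verdict.
The state is a dict: "clock": time; "joints": joint angles; "joint_velocities": joint speeds; "tau": joint torques, N m; "eef_pos": TCP position; "orientation": TCP orientation; "contact_force": force on the tool from outside, world axes, zero at the start; "ft_torque": the same for the moment, N m; "opening": finger opening in m.
Only numpy, scipy, OpenCV 4.12 (cv2) and the standard library are available. Lean on these libraries where they do the work, as an engineer would, in place of code of your own. Each camera call takes 0.05 s, during which the arm holds its last target. There are 200 camera calls.

## Working session

There is one attempt and no reset: what is moved stays moved. The work goes in short steps, Python scripts to look and compute and a tool call to move; the robot and the scene stay as the last step left them, time stands still between calls to the robot, and variables do not carry over. Pictures are saved under pics/ and viewed, on a budget of 10 in all, crops included, one or two more only if the job needs it, and the job is handed in when it is done.

Besides the shell and the picture viewer there is one more tool, called after "Request:" as name(argument=value, ...) on one line, values as JSON. move_arm: Moves the arm, as the interface text tells. Its arguments: {"type":"object","properties":{"commands":{"type":"array","items":{"type":"array"}}},"required":["commands"]}

```bash
mkdir -p pics; ls; python3 - <<'E'
from station import r, imaging
import cv2,pickle
o=r.get_obs();print(o)
for n in("top","side"):
    s=imaging.snapshot(n);pickle.dump(s,open(n+'.pkl','wb'));cv2.imwrite(f'pics/{n}1.png',s['color'][:,:,::-1]);print(n,s['fx'],s['cx'],s['cy'],s['world_to_cam'].round(3).tolist())
E
```

```text
pics
{'clock': 0.0, 'joints': array([-1.28248844,  0.61591866, -0.01265409,  1.42494874,  0.00808787,
        1.10341531, -0.04039796]), 'joint_velocities': array([-4.76140663e-04, -5.49760385e-04, -5.03921456e-04, -2.23426806e-04,
       -4.30008763e-04,  6.45537488e-04,  9.61486217e-05]), 'tau': array([-2.90728058e-04, -4.69220746e+01,  2.59268191e-01, -1.71028554e+01,
        1.00185885e-02,  9.81230376e-03,  9.48906234e-06]), 'eef_pos': array([0.20100367, 0.61736733, 0.25212183]), 'orientation': array([ 1.56708088e-01,  9.87644082e-01, -1.30454665e-03, -2.03342797e-04]), 'contact_force': array([0.82886998, 0.51093572, 0.60405926]), 'ft_torque': array([-0.0173993 ,  0.02057996, -0.04504193]), 'opening': 0.08547166971719476}
top 498.8532590623813 310.90517459392333 195.83332163899018 [[-0.009, -1.0, -0.011, 0.063], [-0.999, 0.01, -0.041, 0.457], [0.042, 0.011, -0.999, 1.032], [0.0, 0.0, 0.0, 1.0]]
side 417.48036903727393 316.3313553969858 200.84693059334685 [[0.929, -0.369, -0.013, -0.4], [-0.272, -0.66, -0.7, 0.221], [0.25, 0.654, -0.714, 0.921], [0.0, 0.0, 0.0, 1.0]]
```

View pics/top1.png

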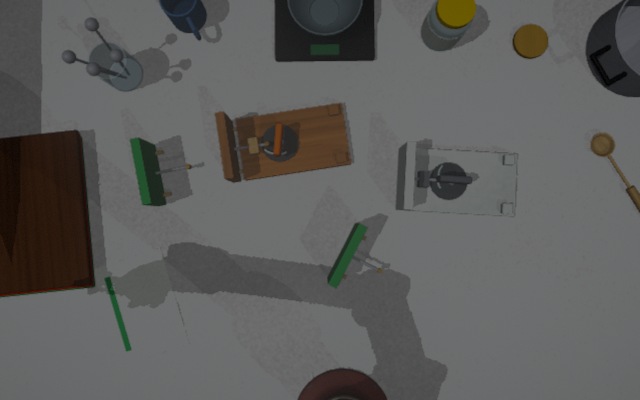

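View pics/side1.png

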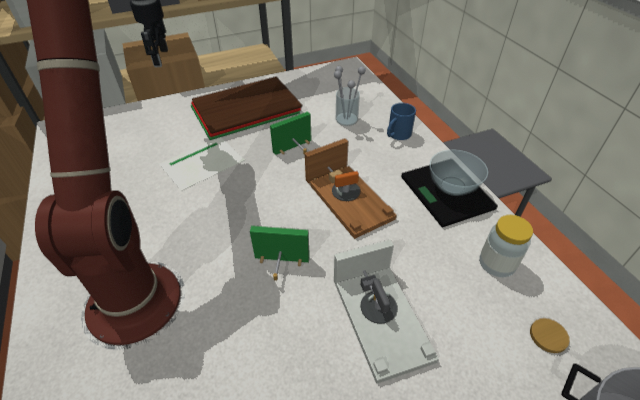

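The top view shows the oak shelf (cam at about 279,143, orange wing standing nearly vertical in the image). Its brown panel is at (228,146). The white shelf's grey cam is at (448,181), and the green look-alike panels are at (148,172) and (347,255). The target is the orange wing on the brown board. I'll measure it and confirm with a crop.

```bash
cat > h.py <<'E'
import numpy as np, cv2
def ray(s,uv,z):
    W=s['world_to_cam'];R,t=W[:3,:3],W[:3,3]
    c=-R.T@t; d=R.T@np.array([(uv[0]-s['cx'])/s['fx'],(uv[1]-s['cy'])/s['fy'],1])
    return c+d*(z-c[2])/d[2]
def blob(s,lo,hi,roi):
    x0,y0,x1,y1=roi
    h=cv2.cvtColor(s['color'],cv2.COLOR_RGB2HSV);m=cv2.inRange(h,lo,hi)
    k=np.zeros_like(m);k[y0:y1,x0:x1]=m[y0:y1,x0:x1]
    c=max(cv2.findContours(k,cv2.RETR_EXTERNAL,cv2.CHAIN_APPROX_NONE)[0],key=cv2.contourArea)
    return c
E
python3 - <<'E'
from h import *
import pickle
s=pickle.load(open('top.pkl','rb'))
c=s['color'];h=cv2.cvtColor(c,cv2.COLOR_RGB2HSV)
for p in[(279,135),(277,150),(310,130),(310,160),(253,146),(226,140),(228,165),(290,143)]:print(p,h[p[1],p[0]])
cr=cv2.resize(c[95:195,205:365,::-1],None,fx=5,fy=5,interpolation=cv2.INTER_CUBIC)
cv2.imwrite('pics/crop1.png',cv2.convertScaleAbs(cr,alpha=1.6))
E
```

```text
(279, 135) [ 12 192 105]
(277, 150) [ 12 193 107]
(310, 130) [ 13 137  82]
(310, 160) [ 14 146  89]
(253, 146) [ 19 105 102]
(226, 140) [ 14 132  81]
(228, 165) [ 13 131  82]
(290, 143) [ 0 12 41]
```

View pics/crop1.png

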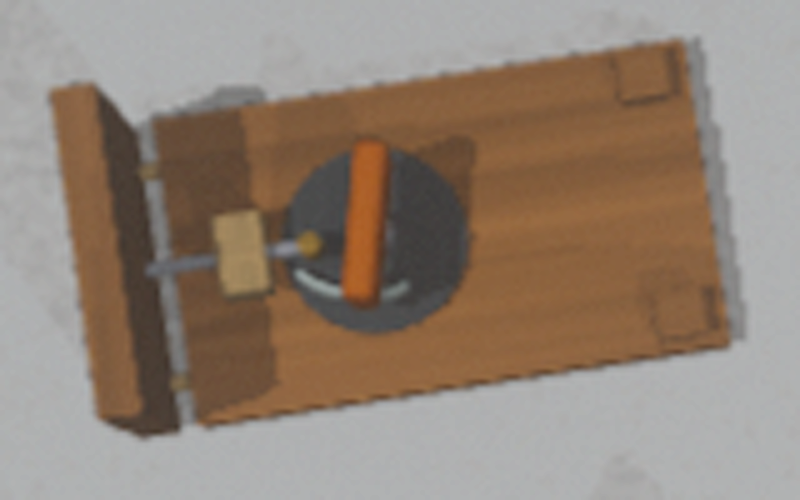

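The crop confirms the orange wing on the dark disc, with the stud, guide block and brown panel to the left and a visible gap.

```bash
python3 - <<'E'
from h import *
import pickle
s=pickle.load(open('top.pkl','rb'))
c=blob(s,(8,170,80),(16,255,255),(255,110,300,170))
for z in(.08,.06):
    w=np.array([ray(s,p,z)[:2]*1000 for p in c[:,0]],np.float32)
    print('wing',z,cv2.minAreaRect(w)); print(cv2.boxPoints(cv2.minAreaRect(w)))
k=[ray(s,np.array(p)/5+[205,95]-.4,.018) for p in[(155,118),(683,40),(730,345),(203,425)]]
k=np.array(k)[:,:2];print(k)
d=(k[0]+k[3]-k[1]-k[2]);L=np.linalg.norm(d)/2;d/=np.linalg.norm(d)
print('L',L,'ydir',d,np.arctan2(d[1],d[0]),'cam',(k[0]+k[3])/2-.085*d, 'widths',np.linalg.norm(k[0]-k[3]),np.linalg.norm(k[1]-k[2]))
q=blob(s,(0,0,20),(179,60,58),(258,120,305,170)) if 0 else None
v=pickle.load(open('side.pkl','rb'))
c=blob(v,(5,170,80),(16,255,255),(325,160,370,200))
m=c[:,0].mean(0);print('side wing',m,cv2.boundingRect(c),ray(v,cv2.minAreaRect(c)[0],.062))
E
```

```text
wing 0.08 ((568.0890502929688, 123.01573944091797), (11.011589050292969, 61.47956848144531), 84.4500732421875)
[[536.9609  120.50869]
 [598.1523  114.56281]
 [599.2172  125.52279]
 [538.0258  131.46866]]
wing 0.06 ((571.2496337890625, 124.56278991699219), (11.238462448120117, 62.74629592895508), 84.45006561279297)
[[539.4801  122.0041 ]
 [601.93225 115.93571]
 [603.01917 127.12148]
 [540.567   133.18988]]
[[ 0.62150013  0.21475052]
 [ 0.65178797 -0.00608421]
 [ 0.52384559 -0.02409032]
 [ 0.49274794  0.19514217]]
L 0.22216398309328508 ydir [-0.13815356  0.99041082] 1.7093931813184697 cam [0.56886709 0.12076143] widths 0.130236764817387 0.12920321932430812
side wing [346.0483871  178.70967742] (335, 172, 24, 15) [0.56608453 0.12564638 0.062     ]
```

Request:
move_arm(commands=[[[0,0,0.013],[2.2,-2.9,0],0],[[0,0,0.013],[2.2,-2.9,0],0],[[0,0,0.013],[2.2,-2.9,0],0],[[0,0,0.013],[2.2,-2.9,0],0],[[0,0,0.013],[2.2,-2.9,0],0],[[0,0,0.013],[2.2,-2.9,0],0],[[0,0,0.013],[2.2,-2.9,0],0],[[0,0,0.013],[2.2,-2.9,0],0],[[0,0,0.013],[2.2,-2.9,0],0],[[0,0,0.013],[2.2,-2.9,0],0],[[0,0,0.013],[2.2,-2.9,0],0],[[0,0,0.013],[2.2,-2.9,0],0],[[0,0,0.013],[2.2,-2.9,0],0],[[0,0,0.013],[2.2,-2.9,0],0],[[0,0,0.013],[2.2,-2.9,0],0],[[0,0,0.013],[2.2,-2.9,0],0],[[0,0,0],[0,0,0],0]])

```text
clock: 1.52
eef_pos: [0.5541, 0.1251, 0.2438]
orientation: [0.043, 0.999, -0.008, -0.007]
contact_force: [1.1, -1.5, -0.2]
opening: 0.0853
```

```bash
cat > st.py <<'E'
from station import r
import numpy as np
from scipy.spatial.transform import Rotation as R
def st():
    o=r.get_obs();M=R.from_quat(o['orientation']).as_matrix()
    z=M[:,2];cor=np.cross(z,[0,0,-1])
    print('t',o['clock'],'p',o['eef_pos'].round(4),'yaw',round(float(np.arctan2(M[1,1],M[0,1])),3),'z',z.round(3),'levelrot',cor.round(3),'F',o['contact_force'].round(1),'T',o['ft_torque'].round(2),'op',round(o['opening'],4),'j',o['joints'].round(2))
E
python3 - <<'E'
from h import *; from st import *; from station import imaging
import pickle
st(); s=imaging.snapshot('wrist');pickle.dump(s,open('w.pkl','wb'));cv2.imwrite('pics/w1.png',s['color'][:,:,::-1])
c=blob(s,(6,170,60),(16,255,255),(0,0,640,400));print(cv2.minAreaRect(c))
for z in(.08,.062):
    w=np.array([ray(s,p,z)[:2]*1000 for p in c[:,0]],np.float32);print(cv2.minAreaRect(w))
E
```

```text
t 1.5167 p [0.5541 0.1251 0.2438] yaw 1.486 z [-0.014 -0.016 -1.   ] levelrot [ 0.016 -0.014  0.   ] F [ 1.1 -1.5 -0.2] T [-0.05 -0.05  0.01] op 0.0853 j [-0.26  0.5  -0.01  1.67  0.02  0.99  1.21]
((327.0, 202.5), (69.0, 14.0), 90.0)
((565.4847412109375, 124.0746078491211), (13.2694091796875, 66.84213256835938), 85.63544464111328)
((570.7332763671875, 123.52633666992188), (14.105353355407715, 71.0530014038086), 85.63544464111328)
```

View pics/w1.png

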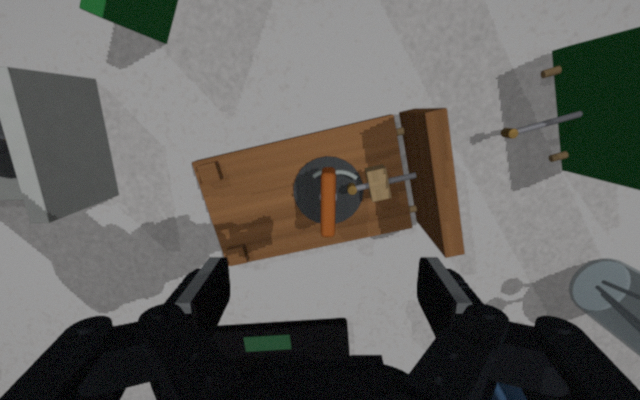

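Request:
move_arm(commands=[[[0.008,-0.007,0],[0.7,-0.1,-3],0],[[0.008,-0.007,0],[0.7,-0.1,-3],0],[[0,0,0],[0,0,-3],0],[[0,0,0],[0,0,-3],0],[[0,0,0],[0,0,-1.5],0],[[0,0,0],[0,0,0],0]])

```text
clock: 2.07
eef_pos: [0.5644, 0.1321, 0.1045]
orientation: [0.04, 0.999, 0.005, -0.0]
contact_force: [-0.8, -1.0, -0.1]
opening: 0.0852
```

```bash
python3 -c "
from st import *;st()"
```

```text
t 2.0667 p [0.5644 0.1321 0.1045] yaw 1.491 z [-0.    0.01 -1.  ] levelrot [-0.01 -0.   -0.  ] F [-0.8 -1.  -0.1] T [ 0.04  0.04 -0.04] op 0.0852 j [-0.25  0.69 -0.03  1.79  0.01  0.66  1.22]
```

Request:
move_arm(commands=[[[-0.01,0,-0.01],[0.3,-0.9,-0.4],0],[[0,0,0],[0,0,0],0],[[0,0,0],[0,0,0],0]])

```text
clock: 2.32
eef_pos: [0.5666, 0.1252, 0.1006]
orientation: [0.044, 0.999, 0.0, -0.001]
contact_force: [0.5, 0.3, -0.0]
opening: 0.0856
```

```bash
python3 -c "
from st import *;st()"
```

```text
t 2.3167 p [0.5666 0.1252 0.1006] yaw 1.484 z [-0.002  0.001 -1.   ] levelrot [-0.001 -0.002 -0.   ] F [ 0.5  0.3 -0. ] T [-0.01 -0.01  0.01] op 0.0856 j [-0.24  0.69 -0.02  1.79  0.02  0.66  1.21]
```

Request:
move_arm(commands=[[[0,0,0],[0.1,-0.2,-1],0],[[0,0,0],[0,0,-1],0],[[0,0,0],[0,0,-0.8],0],[[0,0,0],[0,0,0],0],[[0,0,0],[0,0,0],0]])

```text
clock: 2.73
eef_pos: [0.5702, 0.1239, 0.0737]
orientation: [0.044, 0.999, 0.002, 0.003]
contact_force: [0.1, -0.8, 0.2]
opening: 0.0853
```

```bash
python3 -c "
from st import *;st()"
```

```text
t 2.7333 p [0.5702 0.1239 0.0737] yaw 1.484 z [ 0.006  0.003 -1.   ] levelrot [-0.003  0.006  0.   ] F [ 0.1 -0.8  0.2] T [ 0.01 -0.05  0.02] op 0.0853 j [-0.24  0.74 -0.02  1.8   0.02  0.6   1.22]
```

Request:
move_arm(commands=[[[0,0,0],[-0.2,-0.05,-0.3],0],[[0,0,0],[0,0,0],0.4],[[0,0,0],[0,0,0],0.7],[[0,0,0],[0,0,0],1],[[0,0,0],[0,0,0],1],[[0,0,0],[0,0,0],1],[[0,0,0],[0,0,0],1],[[0,0,0],[0,0,0],1],[[0,0,0],[0,0,0],1],[[0,0,0],[0,0,0],1],[[0,0,0],[0,0,0],1]])

```text
clock: 3.65
eef_pos: [0.5684, 0.1249, 0.0713]
orientation: [0.043, 0.999, 0.003, 0.004]
contact_force: [0.4, 0.8, 0.1]
opening: 0.0132
```

```bash
python3 -c "
from st import *;st()"
```

```text
t 3.65 p [0.5684 0.1249 0.0713] yaw 1.485 z [ 0.008  0.005 -1.   ] levelrot [-0.005  0.008  0.   ] F [0.4 0.8 0.1] T [-0.28 -0.   -0.01] op 0.0132 j [-0.24  0.74 -0.02  1.81  0.02  0.59  1.22]
```

Request:
move_arm(commands=[[[0,0,-0.08],[0,0,0],1],[[0,0,-0.08],[0,0,0],1],[[0,0,-0.08],[0,0,0],1],[[0,0,-0.08],[0,0,0],1],[[0,0,0],[0,0,0],1]])

```text
clock: 4.07
eef_pos: [0.5684, 0.1251, 0.0713]
orientation: [0.207, 0.978, 0.002, 0.004]
contact_force: [0.1, 0.3, 0.0]
opening: 0.0131
```

```bash
python3 -c "
from st import *;st()"
```

```text
t 4.0667 p [0.5684 0.1251 0.0713] yaw 1.153 z [ 0.009  0.002 -1.   ] levelrot [-0.002  0.009  0.   ] F [0.1 0.3 0. ] T [-0.3   0.03 -0.05] op 0.0131 j [-0.3   0.74  0.08  1.81 -0.09  0.59  0.98]
```

Request:
move_arm(commands=[[[0,0,-0.08],[0,0,0],1],[[0,0,-0.08],[0,0,0],1],[[0,0,-0.08],[0,0,0],1],[[0,0,-0.08],[0,0,0],1],[[0,0,-0.08],[0,0,0],1],[[0,0,-0.08],[0,0,0],1],[[0,0,-0.08],[0,0,0],1],[[0,0,-0.08],[0,0,0],1],[[0,0,-0.08],[0,0,0],1],[[0,0,-0.08],[0,0,0],1],[[0,0,0],[0,0,0],1]])

```text
clock: 4.98
eef_pos: [0.5687, 0.1254, 0.0713]
orientation: [0.575, 0.818, -0.0, 0.004]
contact_force: [0.5, -0.1, 1.7]
opening: 0.0132
```

```bash
python3 -c "
from st import *;st()"
```

```text
t 4.9833 p [0.5687 0.1254 0.0713] yaw 0.347 z [ 0.007 -0.005 -1.   ] levelrot [0.005 0.007 0.   ] F [ 0.5 -0.1  1.7] T [-0.16  0.22 -0.01] op 0.0132 j [-0.44  0.76  0.3   1.81 -0.35  0.62  0.41]
```

Request:
move_arm(commands=[[[0,0,-0.08],[0,0,0],1],[[0,0,-0.08],[0,0,0],1],[[0,0,-0.06],[0,0,0],1],[[0,0,0],[0,0,0],1],[[0,0,0],[0,0,0],1]])

```text
clock: 5.4
eef_pos: [0.5688, 0.1254, 0.0713]
orientation: [0.658, 0.753, -0.001, 0.004]
contact_force: [0.5, 0.8, -0.0]
opening: 0.0129
```

```bash
python3 - <<'E'
from st import *; from h import *; from station import imaging
st();s=imaging.snapshot('side');cv2.imwrite('pics/s2.png',cv2.resize(s['color'][110:250,260:420,::-1],None,fx=4,fy=4,interpolation=cv2.INTER_CUBIC))
E
```

```text
t 5.4 p [0.5688 0.1254 0.0713] yaw 0.134 z [ 0.005 -0.006 -1.   ] levelrot [0.006 0.005 0.   ] F [ 0.5  0.8 -0. ] T [-0.07  0.12 -0.06] op 0.0129 j [-0.48  0.77  0.36  1.81 -0.42  0.64  0.26]
```

View pics/s2.png

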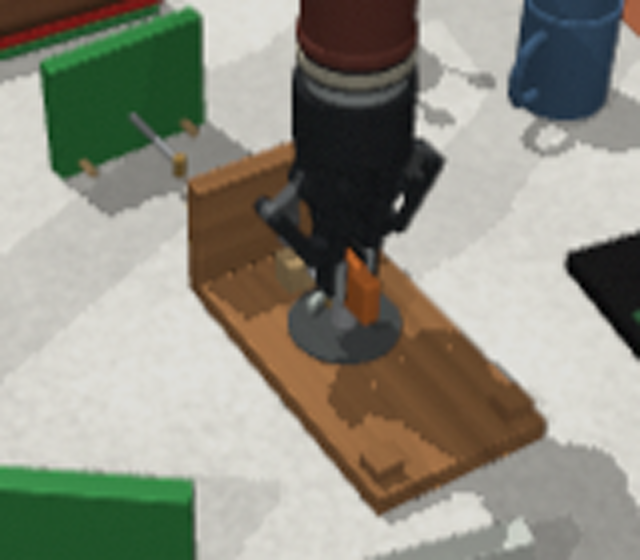

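The crop shows the panel tight against the board and the wing lying along the stud. Next I release and rise.

Request:
move_arm(commands=[[[0,0,0],[0,0,0],0.7],[[0,0,0],[0,0,0],0.3],[[0,0,0],[0,0,0],0],[[0,0,0],[0,0,0],0],[[0,0,0],[0,0,0],0],[[0,0,0],[0,0,0],0],[[0,0,0],[0,0,0],0],[[0,0,0],[0,0,1.5],0],[[0,0,0],[0,0,2],0],[[0,0,0],[0,0,3],0],[[0,0,0],[0,0,3],0],[[0,0,0],[0,0,3],0],[[0,0,0],[0,0,3],0],[[0,0,0],[-4,0,0],0],[[0,0,0],[-4,0,0],0],[[0,0,0],[0,4,0],0],[[0,0,0],[0,4,0],0],[[0,0,0],[0,4,0],0],[[0,0,0],[0,4,0],0],[[0,0,0],[0,0,0],0]])

```text
clock: 7.12
eef_pos: [0.4751, 0.2826, 0.2312]
orientation: [0.661, 0.75, -0.005, -0.001]
contact_force: [-0.8, 1.3, -0.3]
opening: 0.0855
```

```bash
python3 - <<'E'
from st import *; from h import *; from station import imaging
st()
s=imaging.snapshot('top');c=blob(s,(8,170,80),(16,255,255),(240,110,310,175))
w=np.array([ray(s,p,.08)[:2]*1000 for p in c[:,0]],np.float32);b=cv2.minAreaRect(w);print(b,cv2.boxPoints(b))
v=imaging.snapshot('side')
f=lambda a:cv2.resize(cv2.convertScaleAbs(np.ascontiguousarray(a[:,:,::-1]),alpha=1.4),(800,290 if 0 else 300),interpolation=cv2.INTER_CUBIC)
cv2.imwrite('pics/end.png',np.vstack([f(s['color'][100:190,190:430]),f(v['color'][130:250,280:600])]))
E
```

```text
t 7.1167 p [0.4751 0.2826 0.2312] yaw 0.126 z [-0.008 -0.007 -1.   ] levelrot [ 0.007 -0.008  0.   ] F [-0.8  1.3 -0.3] T [ 0.07  0.02 -0.  ] op 0.0855 j [-0.89  0.53  0.48  1.74 -0.29  0.95 -0.17]
((568.357421875, 122.56754302978516), (9.53296947479248, 57.819828033447266), 6.539936542510986) [[560.3292   150.74646 ]
 [566.9147    93.30287 ]
 [576.3856    94.388626]
 [569.8002   151.83221 ]]
```

View pics/end.png

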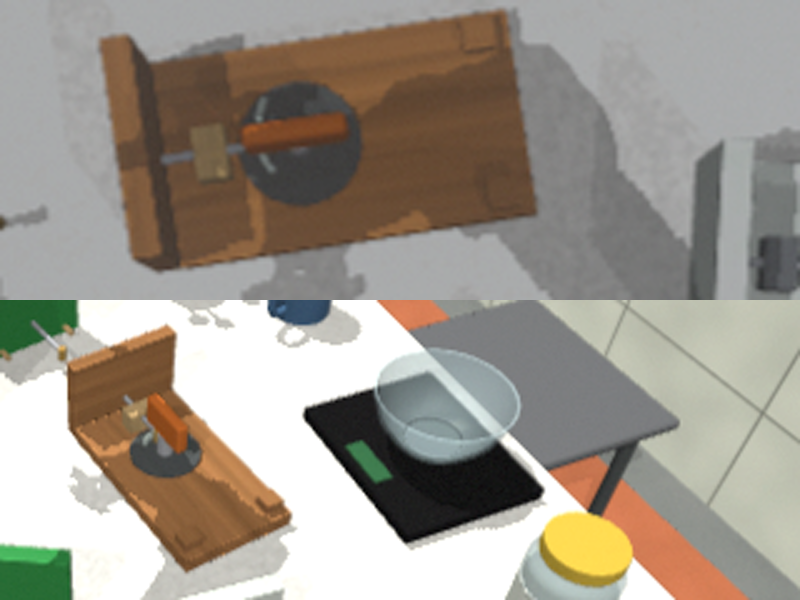

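The gap strip is gone in both views, the wing is in line to about 0.02 rad, and the arm is clear of everything. I'm handing in.

```bash
python3 -c "
from station import r
print(r.hand_in())"
```

```text
the job is handed in; nothing more can be done
None
```

I gripped the orange wing on its axis and turned it clockwise by about 1.35 rad. Then I released it, backed the arm off and handed the job in at about 7.2 s of the 34 s allowed.

**Last checks:**
- **Wing:** its measured direction is 1.685 rad against the shelf's 1.709 rad, so it is about 0.02 rad off line.
- **Panel:** it stands upright, and the gap strip seen at the start is gone in both the top and side views. I judged tightness by eye and did not measure the remaining gap in millimetres.
- **Force:** readings at the end were about 1.5 N, the same as noise, with the gripper clear of everything.
- **White shelf:** the arm never went near the grey cam. I did not re-measure its angle afterwards.

No check failed. The only disagreement was about 2 to 3 mm between the camera estimates of the cam's axis, and it did not affect the turn.

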